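Load the leaf embossing die with its notch to the locating pin

TASK

Take the notched leaf die out of the wooden rack and load it into the die shoe of the hand press: standing upright on the shoe's floor, pushed fully home against the back stop, with its notch squarely facing the cheek that carries the pointed pin. The fingers fit into the rack and the shoe only along their channels, so you will have to stand the die on the cutting mat (or any free spot) and take it again a quarter turn round. Leave the other two dies where they stand in the rack.

Things in the scene. Friction and masses are not known exactly. Their poses are not given: they have to be found in the camera images.
- leaf_die: The die to load: upright steel cylinder, 40 mm diameter, 40 mm tall, 0.2 to 0.45 kg, one vertical notch 9 mm wide, 4 mm deep down its side (the only notched die), dark leaf lines on its flat top. Origin: centre of its underside; z up; its x axis points to the notch. Starts in one of the rack's channels, notch towards the rack's +x end within 10 degrees.
- notch (a point): Top end of the die's notch: on the die's top rim, 20 mm from the axis along the die's x axis, 40 mm above its underside.
- slim_die: A plain steel cylinder, 30 mm diameter, 40 mm tall, standing in another channel of the rack; to be left alone. Origin at the centre of its underside.
- square_die: A plain square steel block, 34 x 34 mm, 40 mm tall, in another channel of the rack; to be left alone. Origin at the centre of its underside.
- rack: Wooden die rack, fixed: three parallel channels along its x axis, open above and at both ends, 76 mm long, 46 mm wide, centre lines at y = -60, 0, 60 mm; floor 12 mm above the table; walls 14 mm thick, tops 50 mm above the table (2 mm below the dies' tops). Origin on the table under its centre.
- die_shoe: Die shoe of the press, fixed: a channel along its x axis, 46 mm wide, between two 18 mm cheeks, open above and at the -x end. Origin on the table below the die's axis when home. Back stop face at x = 20 mm; cheeks and floor reach to x = -88 mm. Floor 20 mm above the table, tops of cheeks and stop 58 mm. No room for a finger behind or beside a die that is home.
- pin: Steel locating pin with a pointed tip, 8 mm diameter, 26 mm tall, upright on top of one cheek (left or right, it varies), beside the home place, 32 mm from the channel's centre line. Origin at the centre of its foot.
- stud: Low round steel stud, 16 mm diameter, 4 mm tall, on top of the other cheek; not the mark. Origin at the centre of its underside.
- mat: Green cutting mat, 150 (x) by 200 (y) mm, 3 mm thick, fixed flat on the table, clear of things around its centre: room to stand the die. Origin on the table under its centre.
Mind the look-alikes: they are no part of the job. What is shaped like the leaf_die but pink or turquoise is not meant.

How it is judged:
At the end, for the whole second after the job is handed in: The leaf die stands upright (0.05 rad), at rest, on the shoe's floor, within 3 mm of home along the channel and 5 mm across it, its notch towards the pin's cheek and square to the channel within 0.14 rad (8 degrees); the other dies are within 25 mm of their starts (x of leaf_die in the frame of die_shoe between -0.003 and 0.003 m and y of leaf_die in the frame of die_shoe between -0.005 and 0.005 m and z of leaf_die in the frame of die_shoe between 0.017 and 0.023 m and angle between leaf_die's own z axis and vertical below 0.05 rad and angle between the x axis of leaf_die and the y axis of die_shoe, either way round below 0.14 rad and horizontal distance between notch and pin below 0.025 m and linear speed of leaf_die below 0.01 m/s and angular speed of leaf_die below 0.1 rad/s and distance of each of slim_die, square_die from where it was at the start of the episode below 0.025 m); the robot touches nothing.
It fails at once if another die is displaced in the rack by more than 25 mm (distance of any of slim_die, square_die from where it was at the start of the episode above 0.025 m).
It also fails if it takes over 67 s, if anything falls off the work surface, if the arm or the gripper's body presses on something with over 40 N, if the wrist force passes 120 N, or if a joint passes its speed limit or range.

ROBOT

A 7-joint arm with a two-finger parallel gripper is mounted at the origin on the work surface. World frame = base frame: x ahead of the robot, y to its left, z up, the work surface at z = 0. Lengths are in m, angles in rad, forces in N, time in s.
With the tool pointing down it reaches from about 0.425 to 0.875 m from the base axis. Payload 4.7 kg.
Tool frame: the origin (TCP) lies at the very end of the fingers, on their centre line; the grasp point (between the pads) lies 19 mm behind it; z points along the fingers, y is the line along which they close (so a half turn about z gives the same grasp; the last joint's range is limited). The gripper opens to 87 mm and grips with 3 to 60 N. Pads are 19 mm wide; open, the fingers measure 117 mm over their backs; the gripper's body (75 mm by 190 mm) begins 51 mm behind the grasp point.
Start: joints at [1.21, 0.321, -0.07, 1.45, 0.023, 1.371, -0.057], TCP at [0.238, -0.605, 0.223] pointing down, gripper open.
Joint ranges: [-2.86, 2.86], [-0.3, 2.09], [-1.38, 1.24], [0.06, 2.45], [-1.56, 4.7], [0.09, 2.05], [-2.69, 2.69]. Speed limits (rad/s): [2.57, 2.57, 3.14, 3.14, 3.14, 3.14, 3.14].

INTERFACE

Orientations are given as a 3x3 rotation matrix whose columns are the frame's x, y, z axes.
In Python, from bench import readout, cams, manip gives the robot as it stands.
- The arm moves only by the tool send_rows, never from a script. Its argument "steps" is a list of rows, each a list of 6 numbers: the shift along the world's x, y, z in mm, then the turn, a rotation vector about the world's x, y, z in degrees. A call has 1 to 8 rows; each row is the pose to reach, as a shift and turn from the pose commanded when the call began; what a row does not reach only later rows make up. A row lasts 1/12 s, in which the tool goes at most 41.7 mm and 7.16 degrees, less where a joint would pass 70% of its speed; a pose out of reach is approached as far as the arm can. A call with a gripper value outside its range is refused whole. "fingers" is the finger opening in mm, from 0 to 87, set as the call begins (left out, the last holds). The fingers move at their own pace and stop on an object; "squeeze" is the grip in N (left out, the last holds). Time passes only in rows, so rows that repeat a pose let the fingers close. It gives the time, the measured TCP pose, the force, the opening and the grip force at its end, in the units of the state.
- readout.get_state(): the state, without advancing time (a new reading comes with each control period).
- cams.read_camera(name): name is "scene" or "top" or "wrist"; returns the picture (420x560x3 uint8, red, green, blue); there is no depth.
- cams.get_calibration(name): a dict with "fx", "fy", "cx", "cy" (pixels), "D" ([k1, k2, p1, p2, k3] as OpenCV has them; the pictures are not rectified), "origin" and "rotation" of the camera in the world; the wrist camera has in their place "tool_from_camera" (4x4, takes a point from camera to tool coordinates, whose origin is the TCP and whose axes are the flange's). Camera axes: x right, y down, z forward; pixel columns grow to the right and rows downward; lengths in m; the calibration is good to about 2 mm. A picture is of the moment at which its call begins: read the wrist's pose just before it. get_calibration takes no time and is no camera call.
- manip.job_done(): hands the job in; it is judged then, once.
The state is a dict: "time": time; "joint_positions": joint angles; "dq": joint speeds; "effort": joint torques, N m; "eef_pos": TCP position; "orientation": TCP orientation; "wrist_force": force on the tool from outside, world axes, zero at the start; "ft_torque": the same for the moment, N m; "grip_width": finger opening in m; "grip_force": force on a finger pad.
Only numpy, scipy, OpenCV 4.12 (cv2) and the standard library are available. Lean on these libraries where they do the work, as an engineer would, in place of code of your own. Each camera call takes 0.05 s, during which the arm holds its last target. There are 200 camera calls.

## Working session

There is one attempt and no reset: what is moved stays moved. The work goes in short steps, Python scripts to look and compute and a tool call to move; the robot and the scene stay as the last step left them, time stands still between calls to the robot, and variables do not carry over. Pictures are saved under pics/ and viewed, at most 10 in all, crops included, and the job is handed in when it is done.

Besides the shell and the picture viewer there is one more tool, called after "Call:" by a JSON object that holds its "fn" and its "kwargs". send_rows: Moves the arm, as the interface text tells. Its arguments: {"type":"object","properties":{"steps":{"type":"array","items":{"type":"array","items":{"type":"number"}}},"fingers":{"type":"number"},"squeeze":{"type":"number"}},"required":["steps"]}

```bash
mkdir -p pics; cat > h.py <<'E'
import numpy as np, cv2
from bench import readout, cams, manip
def cal(n):
    c=cams.get_calibration(n); K=np.array([[c['fx'],0,c['cx']],[0,c['fy'],c['cy']],[0,0,1.]]);D=np.array(c['D'],float)
    if n=='wrist':
        s=readout.get_state(); T=np.array(c['tool_from_camera']); R0=np.array(s['orientation']); 
        R=R0@T[:3,:3]; o=np.array(s['eef_pos'])+R0@T[:3,3]
    else: R=np.array(c['rotation']);o=np.array(c['origin'])
    return K,D,R,o
def pt(C,uv,z):
    K,D,R,o=C
    p=cv2.undistortPoints(np.array(uv,float).reshape(-1,1,2),K,D)[:,0]
    d=np.c_[p,np.ones(len(p))]@R.T
    return o+d*((z-o[2])/d[:,2])[:,None]
def px(C,P):
    K,D,R,o=C
    rv=cv2.Rodrigues(R.T)[0]
    return cv2.projectPoints(np.array(P,float).reshape(-1,3),rv,-R.T@o,K,D)[0][:,0]
def snap(n,f):
    C=cal(n); im=cams.read_camera(n)[:,:,::-1].copy(); cv2.imwrite(f'pics/{f}.png',im); return im,C
E
python3 - <<'E'
from h import *
np.set_printoptions(precision=3,suppress=True)
a,C=snap('top','top0'); b,C2=snap('scene','scene0')
print(C,C2); s=readout.get_state(); print(s)
cv2.imwrite('pics/both.png',cv2.resize(np.hstack([a,b]),(800,300)))
E
```

```text
(array([[520.702,   0.   , 287.899],
       [  0.   , 520.702, 208.215],
       [  0.   ,   0.   ,   1.   ]]), array([-0.021,  0.   ,  0.   ,  0.   ,  0.   ]), array([[-0.004, -0.983,  0.182],
       [-1.   ,  0.008,  0.025],
       [-0.026, -0.182, -0.983]]), array([ 0.372, -0.031,  1.01 ])) (array([[478.162,   0.   , 280.739],
       [  0.   , 478.162, 216.119],
       [  0.   ,   0.   ,   1.   ]]), array([-0.145,  0.   ,  0.   ,  0.   ,  0.   ]), array([[ 0.792,  0.385, -0.473],
       [ 0.61 , -0.491,  0.621],
       [ 0.007, -0.781, -0.624]]), array([ 1.012, -0.604,  0.676]))
{'time': 0.1, 'joint_positions': array([ 1.21 ,  0.322, -0.07 ,  1.452,  0.023,  1.371, -0.057]), 'dq': array([-0.001, -0.001,  0.001, -0.002, -0.   , -0.001,  0.   ]), 'effort': array([  0.   , -49.257,  -0.406, -31.34 ,  -0.064,   0.039,   0.   ]), 'eef_pos': array([ 0.238, -0.604,  0.222]), 'orientation': array([[ 0.931,  0.366, -0.001],
       [ 0.366, -0.931,  0.002],
       [-0.   , -0.002, -1.   ]]), 'wrist_force': array([-0.695,  0.745,  0.496]), 'ft_torque': array([-0.003,  0.005, -0.064]), 'grip_force': 0.0, 'grip_width': 0.08681216775900201}
```

View pics/top0.png

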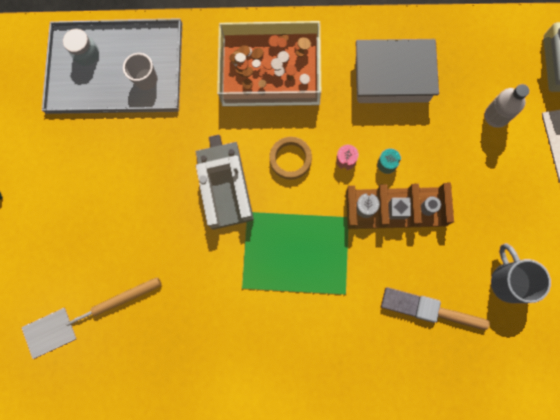

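View pics/scene0.png

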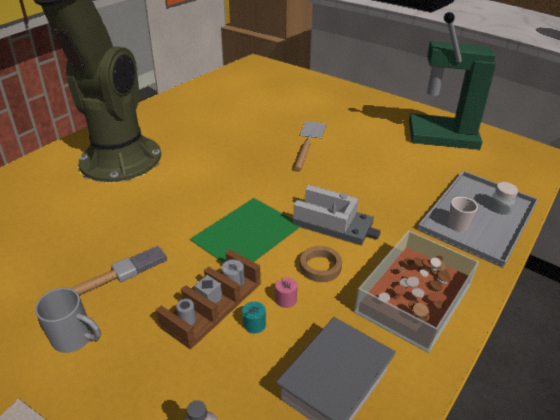

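Top view: leaf die candidate at (368,204) in the leftmost rack channel, the shoe at about (223,185), opening downwards, mat at (295,252). I'll zoom in on the rack and the shoe.

```bash
python3 - <<'E'
from h import *
a=cv2.imread('pics/top0.png');b=cv2.imread('pics/scene0.png')
f=lambda i,x,y,w,h:cv2.resize(i[y:y+h,x:x+w],(400,300),interpolation=cv2.INTER_CUBIC)
cv2.imwrite('pics/crop.png',np.vstack([np.hstack([f(a,185,130,80,105)[:, :],f(a,340,178,120,60)]),np.hstack([f(b,285,175,100,75),f(b,155,245,120,90)])]))
E
```

```text
(no output)
```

View pics/crop.png

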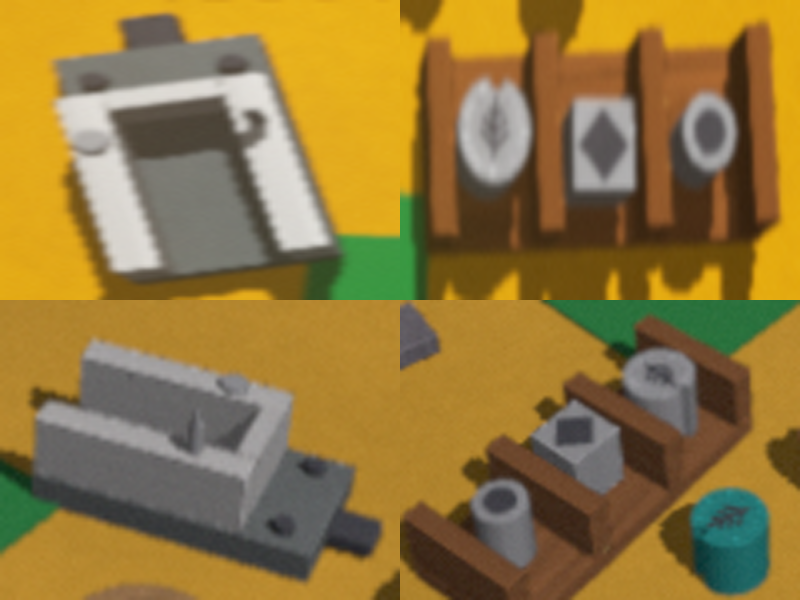

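The leaf die is at about (369,204) with its notch towards image-up. The pin is on the right cheek, about (235,174), and the stud on the left.

```bash
python3 - <<'E'
from h import *
np.set_printoptions(precision=4,suppress=True)
C=cal('top')
print('shoe LB RB LT RT',pt(C,[(207.4,224.5),(252,217.5),(196.6,165),(238,156)],.058)[:,:2])
print('die',pt(C,[(369,204)],.052)); print('mat',pt(C,[(295,252)],.003))
print('rack TL TR BL BR',pt(C,[(351,186),(448,183),(351,226),(452,222)],.05)[:,:2])
W=cams.get_calibration('wrist'); print(W)
E
```

```text
shoe LB RB LT RT [[0.5179 0.143 ]
 [0.5305 0.0601]
 [0.6323 0.1664]
 [0.6491 0.0878]]
die [[ 0.5553 -0.1581  0.052 ]]
mat [[ 0.4713 -0.0187  0.003 ]]
rack TL TR BL BR [[ 0.5905 -0.1256]
 [ 0.5946 -0.3078]
 [ 0.5143 -0.1236]
 [ 0.5203 -0.3108]]
{'fx': 308.15607846488, 'fy': 308.15607846488, 'cx': 279.500561149709, 'cy': 208.33928281254475, 'D': array([-0.0022,  0.    ,  0.    ,  0.    ,  0.    ]), 'tool_from_camera': array([[ 0.0002, -0.9649, -0.2627,  0.0728],
       [ 1.    ,  0.0003, -0.0006,  0.0002],
       [ 0.0007, -0.2627,  0.9649, -0.1627],
       [ 0.    ,  0.    ,  0.    ,  1.    ]])}
```

Call:
{"fn": "send_rows", "kwargs": {"steps": [[22,31,0,0,0,5],[44,62,0,0,0,10],[66,93,0,0,0,15],[88,124,0,0,0,20],[110,155,0,0,0,25],[132,186,0,0,0,30],[154,217,0,0,0,35],[160,225,0,0,0,40]], "fingers": 87}}

```text
time: 0.77
eef_pos: [0.4026, -0.3729, 0.2226]
orientation: [[0.466, 0.885, 0.002], [0.885, -0.466, 0.003], [0.004, 0.0, -1.0]]
wrist_force: [1.8, 0.2, -0.7]
grip_width: 0.0873
grip_force: 0.0
```

Call:
{"fn": "send_rows", "kwargs": {"steps": [[22,31,0,0,0,5],[44,62,0,0,0,10],[66,93,0,0,0,15],[88,124,0,0,0,20],[110,155,0,0,0,25],[132,186,0,0,0,30],[157,221,0,0,0,30],[157,221,0,0,0,30]]}}

```text
time: 1.43
eef_pos: [0.5588, -0.1486, 0.2225]
orientation: [[-0.038, 0.999, 0.003], [0.999, 0.038, 0.006], [0.006, 0.003, -1.0]]
wrist_force: [-1.4, 1.8, 0.1]
grip_width: 0.0868
grip_force: 0.0
```

```bash
python3 - <<'E'
from h import *
np.set_printoptions(precision=4,suppress=True)
s=readout.get_state();print(s['time'],s['eef_pos'],s['orientation'],s['joint_positions'])
im,C=snap('wrist','w1'); print(px(C,[[.555,-.158,.052]]))
E
```

```text
1.4333 [ 0.5588 -0.1486  0.2225] [[-0.0382  0.9993  0.0029]
 [ 0.9993  0.0381  0.006 ]
 [ 0.0059  0.0031 -1.    ]] [ 0.6981  0.2075 -0.5502  1.6204  0.1042  1.3429  0.1723]
[[274.3357 201.1069]]
```

View pics/w1.png

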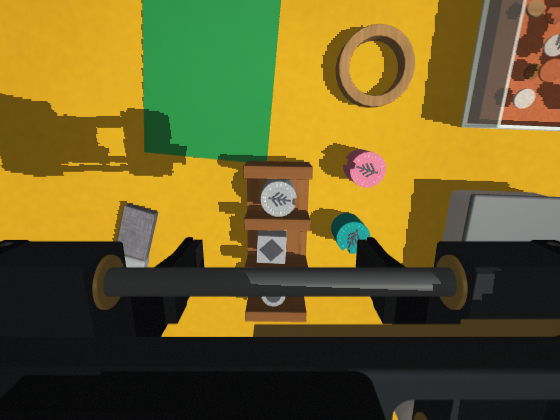

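Wrist view: the leaf die is at (279,199), a few pixels from the prediction, with its notch to the right. The square die is below it, the pink and turquoise look-alikes are off to the right, and the gripper is clear.

```bash
cat >> h.py <<'E'
def die(im,C,uv,z,r=28):
    """top disc of the die near uv -> centre xy, radius, notch angle (deg, world)"""
    u,v=map(int,uv); m=np.zeros(im.shape[:2],np.uint8)
    hsv=cv2.cvtColor(im,cv2.COLOR_BGR2HSV); b=((hsv[...,1]<60)&(hsv[...,2]>130)).astype(np.uint8)
    m[v-r:v+r,u-r:u+r]=b[v-r:v+r,u-r:u+r]
    c=max(cv2.findContours(m,cv2.RETR_EXTERNAL,cv2.CHAIN_APPROX_NONE)[0],key=cv2.contourArea)
    P=pt(C,c[:,0],z)[:,:2]
    ctr=P.mean(0); keep=np.ones(len(P),bool)
    for _ in range(4):
        A=np.c_[2*P[keep],np.ones(keep.sum())]; x=np.linalg.lstsq(A,(P[keep]**2).sum(1),rcond=None)[0]
        ctr=x[:2]; R=np.sqrt(x[2]+ctr@ctr); d=np.hypot(*(P-ctr).T)-R; keep=abs(d)<.0012
    n=P[d<-.0016]-ctr; w=-d[d<-.0016]
    a=np.degrees(np.arctan2(n[:,1],n[:,0])); 
    return ctr,R,a,w*1e3
E
python3 - <<'E'
from h import *
np.set_printoptions(precision=4,suppress=True)
C=cal('wrist'); im=cv2.imread('pics/w1.png')
print(die(im,C,(279,199),.052))
CT=cal('top'); t=cv2.imread('pics/top0.png'); print(die(t,CT,(369,204),.052,14))
print(im[199-26:199+26:4,279]); 
cv2.imwrite('pics/w1c.png',cv2.resize(im[150:330,220:330],None,fx=5,fy=3.3))
E
```

```text
(array([ 0.5571, -0.1596]), np.float64(0.019554044542168348), array([-21.0785, -18.9291, -16.364 , -12.1159,  -7.0094,  -3.1734,
         1.466 ,   5.7353,   9.4315,   8.9662]), array([1.6424, 3.1209, 4.5692, 4.9015, 4.0517, 5.3092, 4.2675, 4.2482,
       3.0457, 1.9456]))
(array([ 0.5562, -0.1559]), np.float64(0.019250693155723003), array([-21.5094, -15.5774, -10.2724,  -2.9261,   3.7649]), array([1.7985, 2.3774, 4.6592, 4.8577, 2.9116]))
[[ 56  98 148]
 [ 58 101 152]
 [115 116 114]
 [179 181 178]
 [172 173 171]
 [125 123 121]
 [ 94  90  89]
 [101  98  97]
 [175 177 174]
 [180 182 180]
 [180 181 179]
 [ 22  38  58]
 [ 54  96 143]]
```

Call:
{"fn": "send_rows", "kwargs": {"steps": [[-2,-10,-30,0,0,-3],[-2,-10,-65,0,0,-6],[-2,-10,-100,0,0,-6],[-2,-10,-130,0,0,-6],[-2,-10,-160,0,0,-6],[-2,-10,-185,0,0,-6],[-2,-10,-200,0,0,-6],[-2,-10,-202,0,0,-6]]}}

```text
time: 2.15
eef_pos: [0.5529, -0.1695, 0.0184]
orientation: [[0.08, 0.997, 0.001], [0.997, -0.08, 0.001], [0.001, 0.0, -1.0]]
wrist_force: [3.2, -0.4, -2.4]
grip_width: 0.0872
grip_force: 1.9
```

Call:
{"fn": "send_rows", "kwargs": {"steps": [[0,0,0,0,0,0],[0,0,0,0,0,0],[0,0,0,0,0,0],[0,0,0,0,0,0],[0,0,0,0,0,0],[0,0,0,0,0,0],[0,0,0,0,0,0],[0,0,0,0,0,0]], "fingers": 30, "squeeze": 35}}

```text
time: 2.82
eef_pos: [0.5726, -0.1709, 0.0218]
orientation: [[0.077, 0.996, 0.043], [0.997, -0.077, -0.002], [0.001, 0.043, -0.999]]
wrist_force: [57.9, -8.1, -51.9]
grip_width: 0.0469
grip_force: 36.1
```

Call:
{"fn": "send_rows", "kwargs": {"steps": [[0,0,0,0,0,0],[0,0,0,0,0,0],[0,0,0,0,0,0],[0,0,0,0,0,0],[0,0,0,0,0,0],[0,0,0,0,0,0]], "fingers": 87}}

```text
time: 3.32
eef_pos: [0.5568, -0.1696, 0.0221]
orientation: [[0.079, 0.997, 0.008], [0.997, -0.079, -0.001], [-0.0, 0.008, -1.0]]
wrist_force: [2.0, 0.9, 1.7]
grip_width: 0.0793
grip_force: 1.3
```

Call:
{"fn": "send_rows", "kwargs": {"steps": [[0,0,30,0,0,0],[0,0,65,0,0,0],[0,0,100,0,0,0],[0,0,140,0,0,0],[0,0,180,0,0,0],[0,0,200,0,0,0],[0,0,200,0,0,0],[0,0,200,0,0,0]]}}

```text
time: 3.98
eef_pos: [0.5529, -0.1699, 0.2222]
orientation: [[0.08, 0.997, 0.002], [0.997, -0.08, -0.002], [-0.002, 0.002, -1.0]]
wrist_force: [-0.0, -0.4, -0.4]
grip_width: 0.0867
grip_force: 0.0
```

```bash
python3 - <<'E'
from h import *
np.set_printoptions(precision=4,suppress=True)
s=readout.get_state();print(s['time'],s['eef_pos'],s['orientation'],s['wrist_force'])
im,C=snap('wrist','w2'); p=px(C,[[.557,-.159,.052]])[0]
print(p,die(im,C,p,.052))
cv2.imwrite('pics/w2c.png',cv2.resize(im[140:330,160:400],None,fx=3,fy=3))
E
```

```text
3.9833 [ 0.5529 -0.1699  0.2222] [[ 0.0802  0.9968  0.0019]
 [ 0.9968 -0.0802 -0.0017]
 [-0.0016  0.002  -1.    ]] [-0.0211 -0.4417 -0.3941]
[281.1918 182.0191] (array([ 0.5696, -0.1542]), np.float64(0.019467364401098898), array([-19.7199, -16.2347, -12.6549, -13.1975,  -9.6491,  -5.419 ,
        -1.1731,   3.0426,   7.1835,  11.21  ,  13.8298,  12.7174]), array([1.7448, 2.0271, 2.2426, 3.3227, 4.5629, 4.6443, 4.6444, 4.5635,
       4.4034, 4.167 , 2.8325, 1.7999]))
```

View pics/w2c.png

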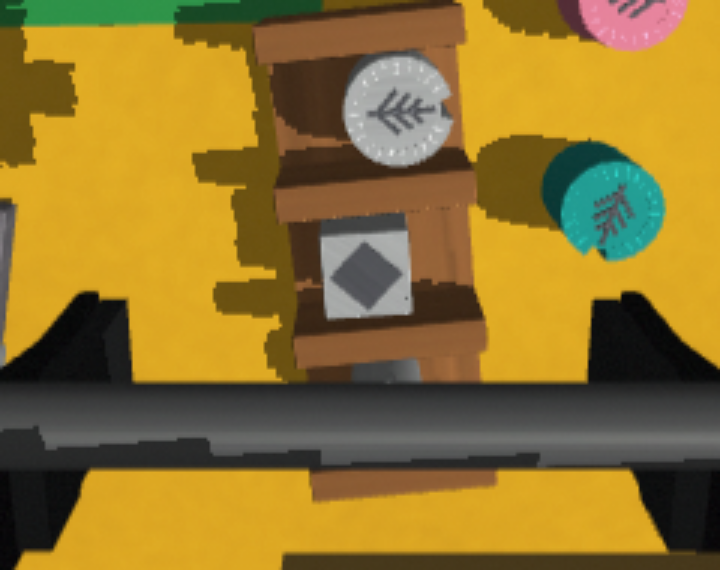

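The die slid about 13 mm towards the rack's +x end, because the first grasp was off: the earlier pose reading was lagging behind the command. It's still upright in its channel with the notch at about -1°. Retaking the grasp from a settled pose.

Call:
{"fn": "send_rows", "kwargs": {"steps": [[17,15,0,0,0,4],[17,15,-35,0,0,4],[17,15,-70,0,0,4],[17,15,-105,0,0,4],[17,15,-135,0,0,4],[17,15,-135,0,0,4],[17,15,-135,0,0,4],[17,15,-135,0,0,4]]}}

```text
time: 4.7
eef_pos: [0.5703, -0.154, 0.0864]
orientation: [[0.009, 1.0, 0.001], [1.0, -0.009, 0.0], [0.0, 0.001, -1.0]]
wrist_force: [0.5, 0.1, 0.4]
grip_width: 0.0868
grip_force: 0.0
```

```bash
python3 - <<'E'
from h import *
np.set_printoptions(precision=4,suppress=True)
s=readout.get_state();print(s['time'],s['eef_pos'],s['orientation'],s['wrist_force'])
im,C=snap('wrist','w3'); p=px(C,[[.5696,-.1542,.052]])[0]
print(p,die(im,C,p,.052,50))
E
```

```text
4.7 [ 0.5703 -0.154   0.0864] [[ 0.0093  1.      0.0005]
 [ 1.     -0.0093  0.    ]
 [ 0.      0.0005 -1.    ]] [0.475  0.1051 0.3697]
[276.8408 234.7343] (array([ 0.582 , -0.1644]), np.float64(0.005896295221620518), array([ 151.5052,  161.7029,  173.2639, -174.5836, -162.8748, -146.8387,
       -137.3628,  -43.6254,  -28.7018,  -15.5037]), array([1.952 , 2.2451, 2.4055, 2.414 , 2.2686, 2.5774, 2.1203, 2.1158,
       1.9976, 1.6399]))
```

Call:
{"fn": "send_rows", "kwargs": {"steps": [[0,0,-25,0,0,0],[0,0,-50,0,0,0],[0,0,-66,0,0,0],[0,0,-66,0,0,0],[0,0,-66,0,0,0]]}}

```text
time: 5.17
eef_pos: [0.5707, -0.1541, 0.0209]
orientation: [[0.009, 1.0, 0.001], [1.0, -0.009, -0.0], [-0.0, 0.001, -1.0]]
wrist_force: [0.1, -0.2, -0.1]
grip_width: 0.0869
grip_force: 0.0
```

Call:
{"fn": "send_rows", "kwargs": {"steps": [[0,0,0,0,0,0],[0,0,0,0,0,0],[0,0,0,0,0,0],[0,0,0,0,0,0],[0,0,0,0,0,0],[0,0,0,0,0,0],[0,0,0,0,0,0],[0,0,0,0,0,0]], "fingers": 34, "squeeze": 30}}

```text
time: 5.83
eef_pos: [0.5698, -0.1539, 0.0196]
orientation: [[0.009, 1.0, -0.0], [1.0, -0.009, -0.0], [-0.0, -0.0, -1.0]]
wrist_force: [-4.2, 0.3, 1.9]
grip_width: 0.0418
grip_force: 1.3
```

Call:
{"fn": "send_rows", "kwargs": {"steps": [[0,0,0,0,0,0],[0,0,0,0,0,0],[0,0,0,0,0,0],[0,0,0,0,0,0]]}}

```text
time: 6.17
eef_pos: [0.5693, -0.1539, 0.0195]
orientation: [[0.009, 1.0, -0.001], [1.0, -0.009, 0.0], [-0.0, -0.001, -1.0]]
wrist_force: [-3.2, 0.4, 2.6]
grip_width: 0.0394
grip_force: 30.0
```

Call:
{"fn": "send_rows", "kwargs": {"steps": [[0,0,10,0,0,0],[0,0,35,0,0,0],[0,0,65,0,0,0],[0,0,80,0,0,0],[0,0,80,0,0,0],[0,0,80,0,0,0]]}}

```text
time: 6.67
eef_pos: [0.5706, -0.154, 0.1002]
orientation: [[0.009, 1.0, 0.002], [1.0, -0.009, -0.001], [-0.001, 0.002, -1.0]]
wrist_force: [-0.9, -0.2, -4.4]
grip_width: 0.0394
grip_force: 30.0
```

Call:
{"fn": "send_rows", "kwargs": {"steps": [[-10,14,0,0,0,-7],[-25,34,0,0,0,-14],[-40,54,0,0,0,-21],[-55,74,0,0,0,-28],[-70,94,0,0,0,-35],[-85,114,0,0,0,-42],[-95,128,0,0,0,-49],[-100,135,0,0,0,-55]]}}

```text
time: 7.33
eef_pos: [0.4668, -0.0165, 0.0974]
orientation: [[0.826, 0.563, -0.004], [0.563, -0.826, 0.001], [-0.003, -0.003, -1.0]]
wrist_force: [0.7, 0.2, -2.7]
grip_width: 0.0392
grip_force: 30.0
```

Call:
{"fn": "send_rows", "kwargs": {"steps": [[0,0,-10,0,0,-7],[0,0,-25,0,0,-14],[0,0,-45,0,0,-21],[0,0,-65,0,0,-23],[0,0,-78,0,0,-23],[0,0,-78,0,0,-23],[0,0,-78,0,0,-23],[0,0,-78,0,0,-23]]}}

```text
time: 8.0
eef_pos: [0.4699, -0.0188, 0.0215]
orientation: [[0.98, 0.199, -0.0], [0.199, -0.98, 0.0], [-0.0, -0.0, -1.0]]
wrist_force: [-0.4, -0.3, -2.1]
grip_width: 0.0395
grip_force: 30.0
```

Call:
{"fn": "send_rows", "kwargs": {"steps": [[0,0,-4,0,0,0],[0,0,-8,0,0,0],[0,0,-10,0,0,0],[0,0,-10,0,0,0],[0,0,-10,0,0,0]]}}

```text
time: 8.42
eef_pos: [0.4699, -0.0189, 0.0116]
orientation: [[0.98, 0.199, -0.0], [0.199, -0.98, -0.0], [-0.0, 0.0, -1.0]]
wrist_force: [0.6, 0.2, -3.4]
grip_width: 0.0392
grip_force: 30.0
```

Call:
{"fn": "send_rows", "kwargs": {"steps": [[0,0,-0.5,0,0,0],[0,0,-1,0,0,0],[0,0,-1,0,0,0]]}}

```text
time: 8.67
eef_pos: [0.47, -0.0189, 0.0106]
orientation: [[0.98, 0.199, 0.0], [0.199, -0.98, -0.0], [0.0, 0.0, -1.0]]
wrist_force: [-0.1, 0.4, -3.0]
grip_width: 0.0392
grip_force: 30.0
```

Call:
{"fn": "send_rows", "kwargs": {"steps": [[0,0,0,0,0,0],[0,0,0,0,0,0],[0,0,0,0,0,0],[0,0,0,0,0,0],[0,0,0,0,0,0],[0,0,0,0,0,0],[0,0,0,0,0,0]], "fingers": 80}}

```text
time: 9.25
eef_pos: [0.47, -0.0189, 0.0107]
orientation: [[0.98, 0.199, 0.0], [0.199, -0.98, -0.0], [0.0, 0.0, -1.0]]
wrist_force: [0.7, -0.0, -0.2]
grip_width: 0.0763
grip_force: 0.0
```

Call:
{"fn": "send_rows", "kwargs": {"steps": [[0,0,35,0,0,0],[0,0,75,0,0,7],[0,0,115,0,0,14],[0,0,155,0,0,21],[0,0,190,0,0,28],[0,0,210,0,0,35],[0,0,210,0,0,42],[0,0,210,0,0,49]]}}

```text
time: 9.92
eef_pos: [0.471, -0.019, 0.2227]
orientation: [[0.488, 0.873, 0.004], [0.873, -0.488, -0.001], [0.001, 0.004, -1.0]]
wrist_force: [-0.7, -0.5, -0.3]
grip_width: 0.0799
grip_force: 0.0
```

Call:
{"fn": "send_rows", "kwargs": {"steps": [[15,12,0,0,0,7],[30,24,0,0,0,14],[45,36,0,0,0,21],[60,48,0,0,0,28],[60,60,0,0,0,35],[60,60,0,0,0,40],[60,60,0,0,0,40],[60,60,0,0,0,40]]}}

```text
time: 10.58
eef_pos: [0.5298, 0.0409, 0.2204]
orientation: [[-0.179, 0.984, -0.0], [0.984, 0.179, -0.0], [-0.0, -0.0, -1.0]]
wrist_force: [-0.4, -0.4, -1.0]
grip_width: 0.0803
grip_force: 0.0
```

Call:
{"fn": "send_rows", "kwargs": {"steps": [[0,0,0,0,0,0],[0,0,0,0,0,0]]}}

```text
time: 10.75
eef_pos: [0.5299, 0.0404, 0.2206]
orientation: [[-0.179, 0.984, 0.0], [0.984, 0.179, -0.0], [-0.0, 0.0, -1.0]]
wrist_force: [-0.6, -0.4, -0.2]
grip_width: 0.0798
grip_force: 0.0
```

```bash
python3 - <<'E'
from h import *
np.set_printoptions(precision=4,suppress=True)
s=readout.get_state();print(s['time'],s['eef_pos'],s['orientation'],s['wrist_force'],s['joint_positions'])
im,C=snap('wrist','w4'); p=px(C,[[.47,-.019,.043],[.588,.12,.058]]);print(p)
E
```

```text
10.75 [0.5299 0.0404 0.2206] [[-0.1793  0.9838  0.0001]
 [ 0.9838  0.1793 -0.0004]
 [-0.0004  0.0001 -1.    ]] [-0.5639 -0.3594 -0.1611] [ 0.4443  0.106  -0.6069  1.7297  0.0627  1.3252  0.005 ]
[[218.9975 230.5892]
 [348.3544 128.5099]]
```

View pics/w4.png

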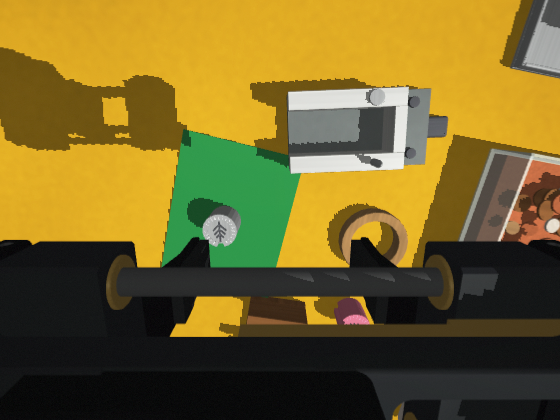

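Wrist view: the die stands on the mat at (220,231), its notch pointing down (towards -y). The shoe runs from (288,88) to (408,172), with the stud at (376,97) and the pin at (372,160) on the -y cheek. Next I'll measure the shoe's edges.

```bash
python3 - <<'E'
from h import *
np.set_printoptions(precision=4,suppress=True)
C=cal('wrist'); im=cv2.imread('pics/w4.png'); hsv=cv2.cvtColor(im,cv2.COLOR_BGR2HSV)
c,R,a,w=die(im,C,(220,231),.043); print('die',c,R,a[w>3].mean(),a[w>3])
m=((hsv[...,1]<50)&(hsv[...,2]>185)).astype(np.uint8); m[:75]=0;m[185:]=0;m[:,:280]=0;m[:,412:]=0
g=[]
for u in range(296,362,6):
    v=np.flatnonzero(m[:,u]); k=np.split(v,np.flatnonzero(np.diff(v)>8)+1); 
    g.append([u,k[0][0]-.5,k[0][-1]+.5,k[-1][0]-.5,k[-1][-1]+.5])
g=np.array(g)
for j,n in zip(range(1,5),['+y outer','+y inner','-y inner','-y outer']):
    P=pt(C,g[:,[0,j]],.058)[:,:2]; l=cv2.fitLine(P.astype(np.float32),cv2.DIST_HUBER,0,.01,.01).ravel()
    th=np.degrees(np.arctan2(l[1],l[0])); print(n,th,'offset at dir 10.5:',(P@[-np.sin(np.radians(10.5)),np.cos(np.radians(10.5))]).mean(), g[:,j])
for r in (94,98,164,168): # front end
    u=np.flatnonzero(m[r]); q=pt(C,[(u[0]-.5,r),(u[-1]+.5,r)],.058)[:,:2]; print(r,u[0],u[-1],q@[np.cos(np.radians(10.5)),np.sin(np.radians(10.5))])
for r in (118,128,140,150):
    u=np.flatnonzero(m[r]); q=pt(C,[(u[0]-.5,r),(u[-1]+.5,r)],.058)[:,:2]; print('stop',r,u[0],u[-1],q@[np.cos(np.radians(10.5)),np.sin(np.radians(10.5))])
E
```

```text
die [ 0.4705 -0.0185] 0.019549847387702587 -77.87127534100686 [-88.7307 -84.6789 -80.0409 -75.3975 -70.809  -67.5708]
+y outer 12.922617 offset at dir 10.5: 0.048111917005035365 [91.5 90.5 90.5 90.5 90.5 89.5 89.5 89.5 89.5 88.5 88.5]
+y inner 12.468449 offset at dir 10.5: 0.030602241916310505 [109.5 109.5 109.5 108.5 108.5 108.5 108.5 107.5 107.5 107.5 107.5]
-y inner 12.666214 offset at dir 10.5: -0.01611197613953034 [156.5 156.5 155.5 155.5 155.5 155.5 154.5 154.5 154.5 154.5 155.5]
-y outer 12.574989 offset at dir 10.5: -0.0331875797277466 [172.5 172.5 172.5 172.5 171.5 171.5 171.5 171.5 170.5 170.5 170.5]
94 288 407 [0.5377 0.657 ]
98 289 407 [0.5387 0.6574]
164 291 403 [0.5411 0.6601]
168 291 402 [0.5412 0.6595]
stop 118 396 406 [0.6472 0.6584]
stop 128 395 406 [0.6472 0.6594]
stop 140 394 405 [0.6473 0.6597]
stop 150 394 404 [0.6482 0.6597]
```

```bash
python3 - <<'E'
from h import *
np.set_printoptions(precision=4,suppress=True)
C=cal('wrist'); t=np.radians(12.65); ex=np.array([np.cos(t),np.sin(t)]); ey=np.array([-ex[1],ex[0]])
E=pt(C,[(326,89.8),(326,108.4),(326,155.2),(326,171.5)],.058)[:,:2]@ey
F=pt(C,[(287.8,94),(288.3,98),(290.5,164),(290.5,168)],.058)[:,:2]@ex
B=pt(C,[(395.5,118),(394.5,128),(393.5,140),(393.5,150)],.058)[:,:2]@ex
yc=E.mean(); print(E,F,B,'x0 from front',F.mean()+.088,'from stop',B.mean()-.02)
x0=(F.mean()+.088+B.mean()-.02)/2; 
for x in (0,-.03,-.088): print(x,(x0+x)*ex+yc*ey)
pin=pt(C,[(381,164)],.058)[0,:2]; print('pin foot local ~',pin@ex-x0,pin@ey-yc)
E
```

```text
[ 0.0265  0.009  -0.0377 -0.0548] [0.5392 0.5396 0.5398 0.5397] [0.6476 0.6471 0.6468 0.6474] x0 from front 0.6275882403826428 from stop 0.6272212237348471
0 [0.6153 0.1235]
-0.03 [0.586  0.1169]
-0.088 [0.5294 0.1042]
pin foot local ~ 0.007632863907346965 -0.03491104350048893
```

Call:
{"fn": "send_rows", "kwargs": {"steps": [[-20,-20,-20,0,0,2.3],[-40,-40,-40,0,0,2.3],[-59.5,-59,-60,0,0,2.3],[-59.5,-59,-95,0,0,2.3],[-59.5,-59,-130,0,0,2.3],[-59.5,-59,-140,0,0,2.3],[-59.5,-59,-140,0,0,2.3],[-59.5,-59,-140,0,0,2.3]], "fingers": 80}}

```text
time: 11.47
eef_pos: [0.471, -0.0177, 0.0814]
orientation: [[-0.221, 0.975, 0.0], [0.975, 0.221, 0.0], [0.0, 0.0, -1.0]]
wrist_force: [0.9, -0.4, 0.5]
grip_width: 0.0797
grip_force: 0.0
```

Call:
{"fn": "send_rows", "kwargs": {"steps": [[0,0,-30,0,0,0],[0,0,-60,0,0,0],[0,0,-70,0,0,0],[0,0,-70,0,0,0],[0,0,-70,0,0,0]]}}

```text
time: 11.88
eef_pos: [0.4717, -0.0177, 0.012]
orientation: [[-0.221, 0.975, 0.002], [0.975, 0.221, 0.0], [-0.0, 0.002, -1.0]]
wrist_force: [-0.3, 1.0, 0.3]
grip_width: 0.08
grip_force: 0.0
```

Call:
{"fn": "send_rows", "kwargs": {"steps": [[0,0,0,0,0,0],[0,0,0,0,0,0],[0,0,0,0,0,0],[0,0,0,0,0,0],[0,0,0,0,0,0],[0,0,0,0,0,0],[0,0,0,0,0,0],[0,0,0,0,0,0]], "fingers": 34, "squeeze": 30}}

```text
time: 12.55
eef_pos: [0.4697, -0.0181, 0.0106]
orientation: [[-0.221, 0.975, -0.002], [0.975, 0.221, -0.0], [-0.0, -0.002, -1.0]]
wrist_force: [-2.8, 0.6, 4.2]
grip_width: 0.0392
grip_force: 30.0
```

Call:
{"fn": "send_rows", "kwargs": {"steps": [[0,0,0,0,0,0],[0,0,0,0,0,0],[0,0,0,0,0,0],[0,0,0,0,0,0]]}}

```text
time: 12.88
eef_pos: [0.4697, -0.0181, 0.0106]
orientation: [[-0.221, 0.975, -0.002], [0.975, 0.221, -0.0], [-0.0, -0.002, -1.0]]
wrist_force: [-3.7, -0.5, 5.3]
grip_width: 0.0396
grip_force: 30.0
```

Call:
{"fn": "send_rows", "kwargs": {"steps": [[0,0,25,0,0,0],[0,0,60,0,0,0],[0,0,90,0,0,0],[0,0,110,0,0,0],[0,0,110,0,0,0],[0,0,110,0,0,0]]}}

```text
time: 13.38
eef_pos: [0.471, -0.018, 0.1206]
orientation: [[-0.221, 0.975, 0.002], [0.975, 0.221, -0.0], [-0.001, 0.002, -1.0]]
wrist_force: [0.0, 0.3, -3.8]
grip_width: 0.0394
grip_force: 30.0
```

Call:
{"fn": "send_rows", "kwargs": {"steps": [[20,24,0,0,0,0],[43,51,0,0,0,0],[66,78,0,0,0,0],[88,104,0,0,0,0],[108,126,0,0,0,0],[115,135,0,0,0,0],[115,135,0,0,0,0],[115,135,0,0,0,0]]}}

```text
time: 14.05
eef_pos: [0.5837, 0.1171, 0.1178]
orientation: [[-0.223, 0.975, -0.005], [0.975, 0.223, -0.0], [0.001, -0.005, -1.0]]
wrist_force: [-0.5, -0.8, -3.3]
grip_width: 0.0394
grip_force: 30.0
```

Call:
{"fn": "send_rows", "kwargs": {"steps": [[0,0,-15,0,0,0],[0,0,-30,0,0,0],[0,0,-40,0,0,0],[0,0,-40,0,0,0],[0,0,-40,0,0,0],[0,0,-40,0,0,0]]}}

```text
time: 14.55
eef_pos: [0.5856, 0.1165, 0.0811]
orientation: [[-0.22, 0.975, 0.001], [0.975, 0.22, -0.0], [-0.0, 0.001, -1.0]]
wrist_force: [1.2, -0.9, -2.9]
grip_width: 0.0395
grip_force: 30.0
```

```bash
python3 - <<'E'
from h import *
np.set_printoptions(precision=4,suppress=True)
s=readout.get_state();print(s['time'],s['eef_pos'],s['orientation'][:,1],s['wrist_force'])
im,C=snap('wrist','w5'); cv2.imwrite('pics/w5c.png',cv2.resize(im[60:360,130:430],(600,600)))
E
```

```text
14.55 [0.5856 0.1165 0.0811] [0.9754 0.2204 0.0007] [ 1.1612 -0.861  -2.9325]
```

View pics/w5c.png

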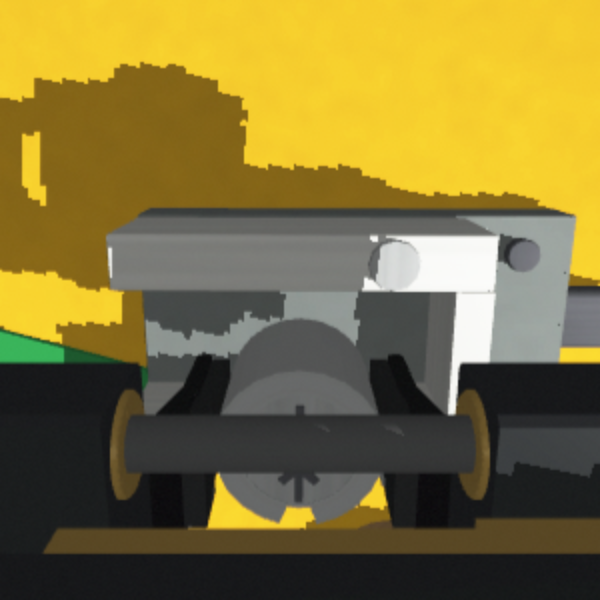

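The die is held above the channel with its notch towards -y (image bottom), the pin's side. Cross offset is about 0.3 mm. Lowering.

Call:
{"fn": "send_rows", "kwargs": {"steps": [[0,0,-10,0,0,0],[0,0,-22,0,0,0],[0,0,-34,0,0,0],[0,0,-44,0,0,0],[0,0,-50,0,0,0],[0,0,-50,0,0,0],[0,0,-50,0,0,0]]}}

```text
time: 15.18
eef_pos: [0.5851, 0.1172, 0.03]
orientation: [[-0.221, 0.975, -0.001], [0.975, 0.221, 0.0], [0.0, -0.001, -1.0]]
wrist_force: [0.5, 0.3, -2.6]
grip_width: 0.0392
grip_force: 30.0
```

Call:
{"fn": "send_rows", "kwargs": {"steps": [[0,0,-1,0,0,0],[0,0,-2,0,0,0],[0,0,-3,0,0,0],[0,0,-3,0,0,0]]}}

```text
time: 15.52
eef_pos: [0.5855, 0.117, 0.0277]
orientation: [[-0.221, 0.975, 0.0], [0.975, 0.221, -0.0], [-0.0, 0.0, -1.0]]
wrist_force: [-0.1, -1.2, -4.0]
grip_width: 0.0394
grip_force: 30.0
```

Call:
{"fn": "send_rows", "kwargs": {"steps": [[0,0,0,0,0,0],[0,0,0,0,0,0],[0,0,0,0,0,0],[0,0,0,0,0,0],[0,0,0,0,0,0]], "fingers": 50}}

```text
time: 15.93
eef_pos: [0.5858, 0.1172, 0.028]
orientation: [[-0.221, 0.975, 0.001], [0.975, 0.221, 0.0], [-0.0, 0.001, -1.0]]
wrist_force: [-0.5, -0.9, 0.2]
grip_width: 0.0495
grip_force: 0.0
```

Call:
{"fn": "send_rows", "kwargs": {"steps": [[0,0,15,0,0,0],[0,0,35,0,0,0],[0,0,60,0,0,0],[0,0,85,0,0,0],[0,0,85,0,0,0],[0,0,85,0,0,0]]}}

```text
time: 16.43
eef_pos: [0.5867, 0.1175, 0.1144]
orientation: [[-0.221, 0.975, 0.004], [0.975, 0.221, 0.0], [-0.001, 0.004, -1.0]]
wrist_force: [-0.0, 0.2, -0.6]
grip_width: 0.0501
grip_force: 0.0
```

Call:
{"fn": "send_rows", "kwargs": {"steps": [[-20,-4.5,0,0,0,0],[-40,-9,0,0,0,0],[-48,-10.5,0,0,0,0],[-48,-10.5,0,0,0,0],[-48,-10.5,0,0,0,0],[-48,-10.5,0,0,0,0],[-48,-10.5,0,0,0,0],[-48,-10.5,0,0,0,0]], "fingers": 0}}

```text
time: 17.1
eef_pos: [0.5381, 0.1069, 0.1125]
orientation: [[-0.221, 0.975, 0.0], [0.975, 0.221, 0.001], [0.001, 0.0, -1.0]]
wrist_force: [0.0, 0.8, -0.2]
grip_width: 0.0051
grip_force: 0.0
```

Call:
{"fn": "send_rows", "kwargs": {"steps": [[0,0,-20,0,0,0],[0,0,-40,0,0,0],[0,0,-60,0,0,0],[0,0,-75,0,0,0],[0,0,-86,0,0,0],[0,0,-86,0,0,0],[0,0,-86,0,0,0]]}}

```text
time: 17.68
eef_pos: [0.5374, 0.1068, 0.0264]
orientation: [[-0.221, 0.975, -0.001], [0.975, 0.221, 0.0], [0.001, -0.001, -1.0]]
wrist_force: [0.6, -0.3, 0.3]
grip_width: 0.0003
grip_force: 0.0
```

Call:
{"fn": "send_rows", "kwargs": {"steps": [[6,1.3,0,0,0,0],[12,2.7,0,0,0,0],[17,3.8,0,0,0,0],[22,4.9,0,0,0,0],[27,6.1,0,0,0,0],[32,7.2,0,0,0,0],[36,8.1,0,0,0,0],[38,8.5,0,0,0,0]]}}

```text
time: 18.35
eef_pos: [0.5744, 0.115, 0.0275]
orientation: [[-0.221, 0.975, -0.003], [0.975, 0.221, -0.002], [-0.001, -0.004, -1.0]]
wrist_force: [-9.4, -1.3, 10.9]
grip_width: 0.0003
grip_force: 5.6
```

Call:
{"fn": "send_rows", "kwargs": {"steps": [[1,0.2,0,0,0,0],[2,0.5,0,0,0,0],[3,0.7,0,0,0,0],[4,0.9,0,0,0,0],[5,1.1,0,0,0,0],[5,1.1,0,0,0,0]]}}

```text
time: 18.85
eef_pos: [0.5791, 0.1161, 0.0276]
orientation: [[-0.221, 0.975, -0.004], [0.975, 0.221, -0.002], [-0.001, -0.004, -1.0]]
wrist_force: [-8.6, -2.3, 8.8]
grip_width: 0.0006
grip_force: 5.2
```

Call:
{"fn": "send_rows", "kwargs": {"steps": [[1,0.2,0,0,0,0],[2,0.5,0,0,0,0],[3,0.7,0,0,0,0],[4,0.9,0,0,0,0],[4,0.9,0,0,0,0]]}}

```text
time: 19.27
eef_pos: [0.5831, 0.1169, 0.0275]
orientation: [[-0.221, 0.975, -0.004], [0.975, 0.221, -0.002], [-0.001, -0.004, -1.0]]
wrist_force: [-8.9, -2.6, 9.1]
grip_width: 0.0005
grip_force: 5.1
```

Call:
{"fn": "send_rows", "kwargs": {"steps": [[1,0.2,0,0,0,0],[2,0.5,0,0,0,0],[3,0.7,0,0,0,0],[4,0.9,0,0,0,0],[4,0.9,0,0,0,0]]}}

```text
time: 19.68
eef_pos: [0.5832, 0.1169, 0.0275]
orientation: [[-0.221, 0.975, -0.012], [0.975, 0.221, -0.005], [-0.002, -0.013, -1.0]]
wrist_force: [-19.5, -5.3, 18.8]
grip_width: 0.0005
grip_force: 11.5
```

```bash
python3 - <<'E'
from h import *
im,C=snap('wrist','w6'); im2,_=snap('scene','s6'); 
cv2.imwrite('pics/w6c.png',np.hstack([cv2.resize(im[100:330,180:410],(400,400)),cv2.resize(im2[160:260,285:385],(400,400),interpolation=cv2.INTER_CUBIC)]))
E
```

```text
(no output)
```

View pics/w6c.png

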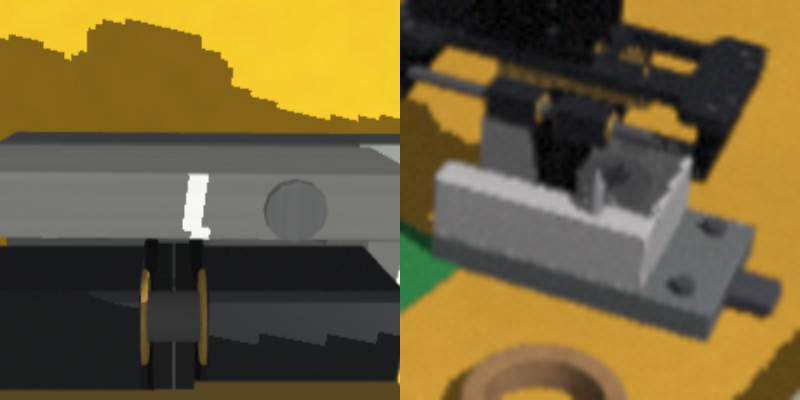

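The force rose to about 20 N with no further motion, so the die is against the stop. Backing off, then checking.

Call:
{"fn": "send_rows", "kwargs": {"steps": [[-4,-0.9,0,0,0,0],[-10,-2.2,0,0,0,0],[-18,-4,0,0,0,0],[-28,-6.3,0,0,0,0],[-28,-6.3,0,0,0,0],[-28,-6.3,30,0,0,0],[-28,-6.3,65,0,0,0],[-28,-6.3,100,0,0,0]]}}

```text
time: 20.45
eef_pos: [0.5601, 0.1117, 0.1272]
orientation: [[-0.221, 0.975, -0.001], [0.975, 0.221, 0.0], [0.001, -0.001, -1.0]]
wrist_force: [1.8, -0.3, 0.2]
grip_width: 0.0002
grip_force: 0.0
```

Call:
{"fn": "send_rows", "kwargs": {"steps": [[0,-20,30,0,0,0],[0,-50,60,0,0,0],[0,-80,90,0,0,0],[0,-90,100,0,0,0],[0,-90,100,0,0,0],[0,-90,100,0,0,0],[0,-90,100,0,0,0]]}}

```text
time: 21.03
eef_pos: [0.5597, 0.0235, 0.2251]
orientation: [[-0.223, 0.975, -0.002], [0.975, 0.223, 0.001], [0.002, -0.002, -1.0]]
wrist_force: [-1.0, 1.0, -0.5]
grip_width: 0.0009
grip_force: 0.0
```

```bash
python3 - <<'E'
from h import *
np.set_printoptions(precision=4,suppress=True)
s=readout.get_state();print(s['time'],s['eef_pos'],s['wrist_force'])
im,C=snap('wrist','w7'); p=px(C,[[.6153,.1235,.060]])[0]; print(p)
u,v=map(int,p)
c,R,a,w=die(im,C,p,.060,22); t=np.radians(12.65); ex=np.array([np.cos(t),np.sin(t)]);ey=np.array([-ex[1],ex[0]])
print(c,R,a,w,'local',c@ex-.6274,c@ey+.01425)
cv2.imwrite('pics/w7c.png',cv2.resize(im[v-50:v+50,u-75:u+75],(750,500),interpolation=cv2.INTER_CUBIC))
E
```

```text
21.0333 [0.5597 0.0235 0.2251] [-0.9964  1.0101 -0.4804]
[354.064  111.3537]
[0.617  0.1234] 0.021391479214288828 [ 36.7997  40.9701  43.6956  48.0491  50.5809  54.9871  59.4645  61.5962
  63.9595  68.4172  72.7854  77.018   79.8028  83.874   86.7678  90.5669
  93.4831  96.4495 -97.7135 -98.9883 -97.1968 -95.1187 -91.4787 -87.7162
 -83.8588 -79.9387 -75.9917 -72.1403 -72.2156 -72.2827 -72.3427 -69.2551
 -65.8231 -62.6887 -59.6399 -56.6897 -52.8267 -49.9929 -45.9572 -41.7706
 -37.4713 -33.1045 -28.72   -24.3687 -21.9335 -17.5547 -13.3366 -14.5028
   9.593   12.4065  15.2403  18.0805  20.9132  23.7249] [2.7576 3.3127 2.9073 3.2951 2.7879 3.0055 3.1121 2.4589 3.1063 2.9886
 2.7618 2.4302 2.8458 2.3493 2.6519 2.0011 2.19   2.3283 2.252  3.1622
 4.442  5.7005 5.9878 6.2108 6.3665 6.4529 6.4687 5.4163 4.4171 3.4163
 2.4139 2.3009 3.1279 2.8989 2.6161 2.2818 2.8408 2.3944 2.7993 3.1077
 3.3152 3.4188 3.4173 3.3111 3.9525 3.6851 3.3183 1.8933 1.6062 1.7164
 1.7786 1.7926 1.7585 1.6769] local 0.001649200381883209 -0.000439607971513295
```

View pics/w7c.png

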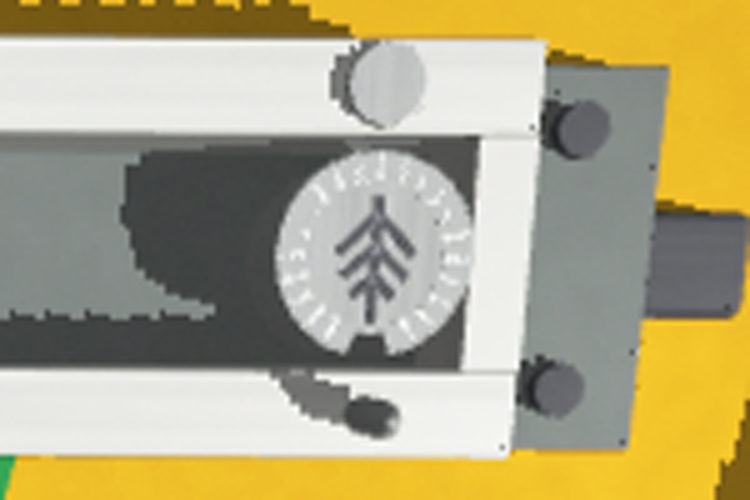

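The die sits against the stop with its notch facing the pin's cheek: disc centre at crop (373,252), notch (370,345), stop edge about 470. The first mask ran into the white stop, so I'll measure precisely with a tighter one.

```bash
python3 - <<'E'
from h import *
np.set_printoptions(precision=4,suppress=True)
C=cal('wrist'); im=cv2.imread('pics/w7.png'); 
c0=(279+373/5,61+252/5)
b=im.copy(); b[(im.min(2)>222)]=0   # blank white shoe
m=((b.min(2)>130)).astype(np.uint8)
mask=np.zeros_like(m); cv2.circle(mask,tuple(int(round(x)) for x in c0),21,1,-1)
m=cv2.morphologyEx(m*mask,cv2.MORPH_CLOSE,np.ones((3,3),np.uint8))
c=max(cv2.findContours(m,0,1)[0],key=cv2.contourArea)
P=pt(C,c[:,0],.060)[:,:2]; k=np.ones(len(P),bool)
for _ in range(6):
    x=np.linalg.lstsq(np.c_[2*P[k],np.ones(k.sum())],(P[k]**2).sum(1),rcond=None)[0]; q=x[:2];R=np.sqrt(x[2]+q@q); d=np.hypot(*(P-q).T)-R;k=abs(d)<.001
n=P[d<-.0016]-q; a=np.degrees(np.arctan2(n[:,1],n[:,0]))-12.65
t=np.radians(12.65); ex=np.array([np.cos(t),np.sin(t)]);ey=np.array([-ex[1],ex[0]])
print(q,R,'local mm',(q@ex-.6274)*1e3,(q@ey+.01425)*1e3); print(np.c_[a,d[d<-.0016]*1e3].T)
N=pt(C,[(279+370/5,61+345/5)],.06)[0,:2]-q; print('notch hand',np.degrees(np.arctan2(N[1],N[0]))-12.65)
E
```

```text
[0.6145 0.1236] 0.01967741242420348 local mm -0.7450890449998138 0.28113213440344487
[[-105.2146 -102.9193 -100.2761  -96.5092  -92.6821  -88.8281  -84.9818
   -81.1775  -77.9601  -78.4161]
 [  -1.7706   -2.9773   -4.1511   -4.3067   -4.3948   -4.414    -4.3642
    -4.246    -3.0746   -2.0855]]
notch hand -88.39136964074804
```

```bash
python3 -c "
from bench import manip; print(manip.job_done())"
```

```text
the job is handed in; nothing more can be done
None
```

The leaf die stands in the shoe against the back stop, within about 1 mm of home, and its notch is about 1–2° off square to the pin's cheek. My first grasp missed and slid the die 13 mm in its channel; the other two dies looked undisturbed, and the job is handed in, but no verdict came back.

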